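Pack a mould snug in its clamping frame

TASK

Pack the mould snug in its clamping frame: one spacer plate already stands loose between the jaw and the mould; take more from the rack and push them in beside it one by one, each fully down, until the packing is snug. A loose plate slides down easily, the one that makes it snug drags firmly, and no further plate fits. One, two or three more are needed; this cannot be seen, only felt. Leave spare plates standing in the rack, force nothing, and do not disturb the cup, hammer and tray.

Things in the scene. Friction and masses are not known exactly. Their poses are not given: they have to be found in the camera images.
- frame: Blue and grey clamping frame fixed to the bench, base 100 x 235 mm. Origin: on the bench, straight below the jaw's gripping face, mid-width; +y points from the jaw to the mould and the blue hood, x is across. The k-th plate from the jaw (k = 1 is already in; new ones go in next to the mould) stands home centred at x = 0, y = 8k - 4 mm, width along x, foot on the channel floor 6 mm above the bench.
- channel (a point): Point on the frame's channel floor, 6 mm above the bench, at the foot of the jaw's face, mid-width; axes as the frame's. Two 10 mm high lips on the floor, 56 mm apart along x, keep the ends of the plates in place.
- mould: Dark steel mould, 34 mm wide, 55 mm long, top 53 mm above the bench, sliding along the frame's +y. A light spring (1 to 1.6 N) keeps it against the jaw or the plates already in: each new plate wedges the gap 8 mm wider. Origin: on bench level below its front face. That face is vertical up to 28 mm, then bevelled, leaning back 11 mm to the top, to guide a plate's foot in.
- hood_top (a point): Centre of the top of the frame's blue hood (100 x 85 mm, 70 mm high). A firm buffer hidden in it (6 to 8 N, hard stop behind) is met by the mould half-way through the entry of the second, third or fourth plate: that one drags and is the last that fits. Once a plate's foot is 20 mm or more below the jaw's top, pressing it further down takes under 4 N if loose, about 5 to 25 N if snug.
- jaw: The fixed blue jaw at the end of the frame: 34 mm wide, 22 mm thick with a rib behind, top 46 mm above the bench, rounded upper edge. Same origin and axes as the frame; its gripping face is the plane y = 0.
- rack: Wooden rack fixed to the bench, 72 x 176 mm; origin at the centre of its underside. Five slots 10 mm wide at y = -60 (empty), -30, 0, 30, 60 mm, floor 4 mm above the bench, blocks between them up to 32 mm, end lips (at x = +-31 mm) up to 22 mm. Its plates stand upright in the slots, width along x.
- plate0: Aluminium spacer plate, 50 mm wide (its x), 8 mm thick (its y), 70 mm high (its z), 80 g, foot and top edge rounded to 4 mm radius. Origin at the centre of its underside (the foot's lowest line). Can be taken by its two narrow ends near the top. Starts in the gap, against the jaw.
- plate1: Aluminium spacer plate, 50 mm wide (its x), 8 mm thick (its y), 70 mm high (its z), 80 g, foot and top edge rounded to 4 mm radius. Origin at the centre of its underside (the foot's lowest line). Can be taken by its two narrow ends near the top. Starts in the rack.
- plate2: Aluminium spacer plate, 50 mm wide (its x), 8 mm thick (its y), 70 mm high (its z), 80 g, foot and top edge rounded to 4 mm radius. Origin at the centre of its underside (the foot's lowest line). Can be taken by its two narrow ends near the top. Starts in the rack.
- plate3: Aluminium spacer plate, 50 mm wide (its x), 8 mm thick (its y), 70 mm high (its z), 80 g, foot and top edge rounded to 4 mm radius. Origin at the centre of its underside (the foot's lowest line). Can be taken by its two narrow ends near the top. Starts in the rack.
- plate4: Aluminium spacer plate, 50 mm wide (its x), 8 mm thick (its y), 70 mm high (its z), 80 g, foot and top edge rounded to 4 mm radius. Origin at the centre of its underside (the foot's lowest line). Can be taken by its two narrow ends near the top. Starts in the rack.
- cup: Dark steel casting cup, 70 mm wide, 35 mm high, loose on the bench; origin at the centre of its underside. Bystander.
- hammer: Hammer lying on the bench; origin under its middle, handle towards its -x. Bystander.
- tray: Loose grey plastic tray 90 x 70 x 45 mm; origin at the centre of its underside. Bystander.
Things that resemble listed ones, but are neither listed nor needed, are in the scene too. What is shaped like the plate0 but brown or yellow is not meant.

How it is judged (in metres and radians):
At the end, for the whole second after the job is handed in: The plates in the gap are squeezed against the jaw with more than 5 N (snug); every plate is either fully down in the gap (underside within 3.5 mm of the channel floor, within 8 mm of the middle, upright and square within 0.12 rad) or standing in a rack slot (within 6 mm of its floor); all at rest (contact force between jaw and anything else above 5 N and ((x of plate0 in the frame of frame between -0.008 and 0.008 m and y of plate0 in the frame of frame between -0.001 and 0.04 m and z of plate0 in the frame of frame below 0.0095 m and angle between plate0's own z axis and vertical below 0.12 rad and angle between the y axis of plate0 and the y axis of frame, either way round below 0.12 rad) or (x of plate0 in the frame of rack between -0.012 and 0.012 m and y of plate0 in the frame of rack between -0.08 and 0.08 m and z of plate0 in the frame of rack below 0.01 m and angle between plate0's own z axis and vertical below 0.25 rad)) and ((x of plate1 in the frame of frame between -0.008 and 0.008 m and y of plate1 in the frame of frame between -0.001 and 0.04 m and z of plate1 in the frame of frame below 0.0095 m and angle between plate1's own z axis and vertical below 0.12 rad and angle between the y axis of plate1 and the y axis of frame, either way round below 0.12 rad) or (x of plate1 in the frame of rack between -0.012 and 0.012 m and y of plate1 in the frame of rack between -0.08 and 0.08 m and z of plate1 in the frame of rack below 0.01 m and angle between plate1's own z axis and vertical below 0.25 rad)) and ((x of plate2 in the frame of frame between -0.008 and 0.008 m and y of plate2 in the frame of frame between -0.001 and 0.04 m and z of plate2 in the frame of frame below 0.0095 m and angle between plate2's own z axis and vertical below 0.12 rad and angle between the y axis of plate2 and the y axis of frame, either way round below 0.12 rad) or (x of plate2 in the frame of rack between -0.012 and 0.012 m and y of plate2 in the frame of rack between -0.08 and 0.08 m and z of plate2 in the frame of rack below 0.01 m and angle between plate2's own z axis and vertical below 0.25 rad)) and ((x of plate3 in the frame of frame between -0.008 and 0.008 m and y of plate3 in the frame of frame between -0.001 and 0.04 m and z of plate3 in the frame of frame below 0.0095 m and angle between plate3's own z axis and vertical below 0.12 rad and angle between the y axis of plate3 and the y axis of frame, either way round below 0.12 rad) or (x of plate3 in the frame of rack between -0.012 and 0.012 m and y of plate3 in the frame of rack between -0.08 and 0.08 m and z of plate3 in the frame of rack below 0.01 m and angle between plate3's own z axis and vertical below 0.25 rad)) and ((x of plate4 in the frame of frame between -0.008 and 0.008 m and y of plate4 in the frame of frame between -0.001 and 0.04 m and z of plate4 in the frame of frame below 0.0095 m and angle between plate4's own z axis and vertical below 0.12 rad and angle between the y axis of plate4 and the y axis of frame, either way round below 0.12 rad) or (x of plate4 in the frame of rack between -0.012 and 0.012 m and y of plate4 in the frame of rack between -0.08 and 0.08 m and z of plate4 in the frame of rack below 0.01 m and angle between plate4's own z axis and vertical below 0.25 rad)) and linear speed of each of plate0, plate1, plate2, plate3, plate4 below 0.02 m/s); the robot touches nothing.
It fails at once if the cup, hammer or tray was moved (over 30 mm) (distance of any of cup, hammer, tray from where it was at the start of the episode above 0.03 m).
It fails at once if something was forced: over 80 N on the jaw (contact force between jaw and anything else above 80 N).
It also fails if it takes over 72 s, if anything falls off the work surface, if the arm or the gripper's body presses on something with over 40 N, if the wrist force passes 120 N, or if a joint passes its speed limit or range.

ROBOT

A 7-joint arm with a two-finger parallel gripper is mounted at the origin on the work surface. World frame = base frame: x ahead of the robot, y to its left, z up, the work surface at z = 0. Lengths are in mm, angles in rad, forces in N, time in s.
With the tool pointing down it reaches from about 425 to 975 mm from the base axis. Payload 16.7 kg.
Tool frame: the origin (TCP) lies between the finger pads; the fingertips stand 17 mm ahead of it and the grasp point (between the pads) lies 2 mm behind it; z points along the fingers, y is the line along which they close (so a half turn about z gives the same grasp; the last joint's range is limited). The gripper opens to 85 mm and grips with 20 to 120 N. Pads are 22 mm wide; open, the fingers measure 114 mm over their backs; the gripper's body (76 mm by 85 mm) begins 54 mm behind the grasp point. The pads swing forward as they close: fully open they stand 13 mm farther back than shut.
Start: joints at [-1.49, 0.426, 0.074, 1.606, -0.034, 1.111, -0.067], TCP at [153.762, 657.217, 248.302] pointing down, gripper open.
Joint ranges: [-2.85, 2.85], [-0.5, 2.14], [-1.23, 1.37], [0.21, 2.46], [-1.02, 4.16], [0.16, 2.05], [-2.73, 2.73]. Speed limits (rad/s): [1.89, 1.89, 2.39, 2.39, 3.01, 3.01, 3.01].

INTERFACE

Orientations are given as a unit quaternion [x, y, z, w].
In Python, from bench import arm, effector, solver, camera, sensors gives the robot as it stands. Calls block until the motion is done:
- arm.move_to(position, orientation): joint-space move of the TCP to a pose.
- arm.movel(position, orientation=None, max_speed=150, contact_N=None): straight line of the TCP; orientation=None keeps the orientation; max_speed is the mean speed in mm/s. With contact_N (N) it stops when the force on the tool has changed by that much, and returns True; else False.
- arm.movej(angles): joint-space move.
- effector.set_gripper(opening): opening from 0.0 (shut) to 1.0 (fully open); the grip force is fixed at half the most; returns when the fingers have stopped.
- arm.wait(seconds).
- solver.ik(position, orientation): joint angles nearest the present ones, or None.
- camera(name): name is "scene" or "top"; returns a dict with "frame" (400x640x3 uint8, red, green, blue), "K" (3x3 intrinsics, pixels), "cam_to_world" (4x4, takes a point from camera to world coordinates). Camera axes: x right, y down, z forward; pixel columns grow to the right and rows downward; lengths in mm; the calibration is good to about 2 mm. A picture is of the moment at which its call begins. There is no depth.
A pose or a line that the arm cannot do raises arm.IKError and nothing moves.
- arm.hand_in(): hands the job in; it is judged then, once.
Readings, each from a call of its own:
- sensors.read_t(): time.
- sensors.read_joints(): joint angles.
- sensors.read_dq(): joint speeds.
- sensors.read_joint_efforts(): joint torques, N m.
- sensors.read_tool_pos(): TCP position.
- sensors.read_orientation(): TCP orientation.
- sensors.read_contact_force(): force on the tool from outside, world axes, zero at the start.
- sensors.read_ft_torque(): the same for the moment, N m.
- sensors.read_finger_gap(): opening from 0.0 (shut) to 1.0 (fully open).
- sensors.read_grip_force(): force on a finger pad.
Only numpy, scipy, OpenCV 4.12 (cv2) and the standard library are available. Lean on these libraries where they do the work, as an engineer would, in place of code of your own. Each camera call takes 0.05 s, during which the arm holds its last target. There are 200 camera calls.

## Working session

There is one attempt and no reset: what is moved stays moved. The work goes in short steps, each a Python script; the robot and the scene stay as the last script left them, time stands still between calls to the robot, and variables do not carry over. Pictures are saved under pics/ and viewed, at most 10 in all, crops included, and the job is handed in when it is done.

```bash
mkdir -p pics; ls; python3 - <<'E'
from bench import camera,sensors
import cv2,numpy as np
for n in("scene","top"):
    c=camera(n);cv2.imwrite(f"pics/{n}0.png",c["frame"][:,:,::-1]);print(n,c["K"].tolist(),np.round(c["cam_to_world"],3).tolist())
print(sensors.read_t(),sensors.read_orientation())
E
```

```text
pics
scene [[478.6026701059195, 0.0, 322.29750194951293], [0.0, 478.6026701059195, 200.46098254988613], [0.0, 0.0, 1.0]] [[0.83, 0.422, -0.364, 940.635], [0.558, -0.616, 0.556, -455.292], [0.01, -0.665, -0.747, 797.779], [0.0, 0.0, 0.0, 1.0]]
top [[483.98808099344063, 0.0, 329.3911967675972], [0.0, 483.98808099344063, 203.6777448175023], [0.0, 0.0, 1.0]] [[0.008, -0.994, 0.108, 456.359], [-1.0, -0.009, -0.014, 62.045], [0.015, -0.108, -0.994, 1145.129], [0.0, 0.0, 0.0, 1.0]]
0.1 [ 1.14658019e-01  9.93404860e-01 -5.66793812e-04 -2.70097885e-05]
```

View pics/scene0.png

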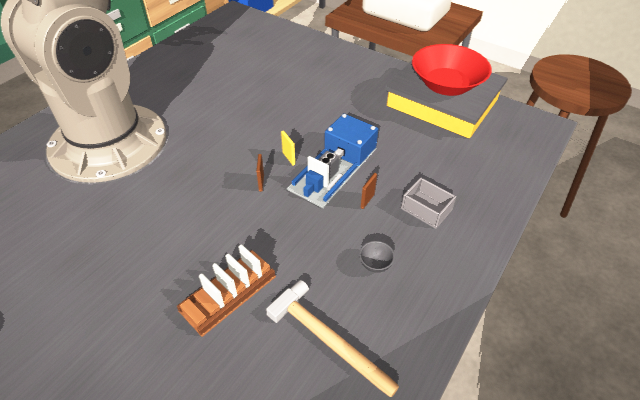

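View pics/top0.png

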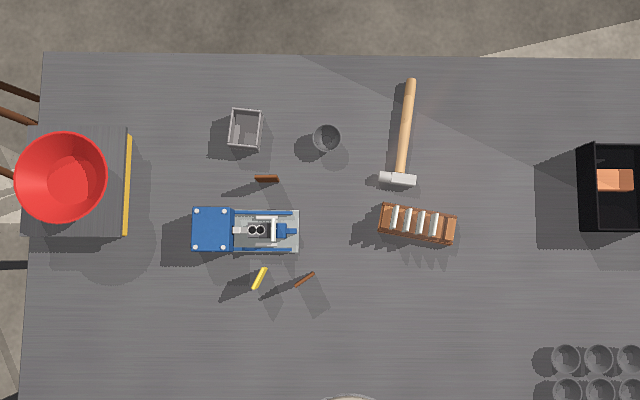

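The top view shows the frame at (192–300, 207–252), with the hood on the left and the jaw at about (287,230). The rack is at (378–456, 203–243), with white plates at about x 394–434 and an empty slot at (450,230).

Candidates for the plates:
- Four white plates in the rack, at (394,215), (408,218), (421,221) and (434,224).
- One white plate in the gap, at (274,230).
- Decoys: brown at (267,178) and (305,279), yellow at (259,278).

By the description I choose the white ones in the rack, and will check this in a close crop.

```bash
python3 - <<'E'
import cv2,numpy as np
t=cv2.imread("pics/top0.png");s=cv2.imread("pics/scene0.png")
a=cv2.resize(t[195:260,185:315],(780,390)[0:2],interpolation=cv2.INTER_CUBIC)
b=cv2.resize(t[195:250,370:465],None,fx=4,fy=4,interpolation=cv2.INTER_CUBIC)
o=np.zeros((600,790,3),np.uint8);a=cv2.resize(t[195:260,185:315],None,fx=5,fy=5,interpolation=cv2.INTER_CUBIC)
o[:a.shape[0],:a.shape[1]]=a;o[330:550,:380]=b
c=cv2.resize(s[105:210,280:385],None,fx=2.5,fy=2.5,interpolation=cv2.INTER_CUBIC);o[330:330+c.shape[0],400:400+c.shape[1]]=c
cv2.imwrite("pics/crop1.png",o)
E
```

```text
(no output)
```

View pics/crop1.png

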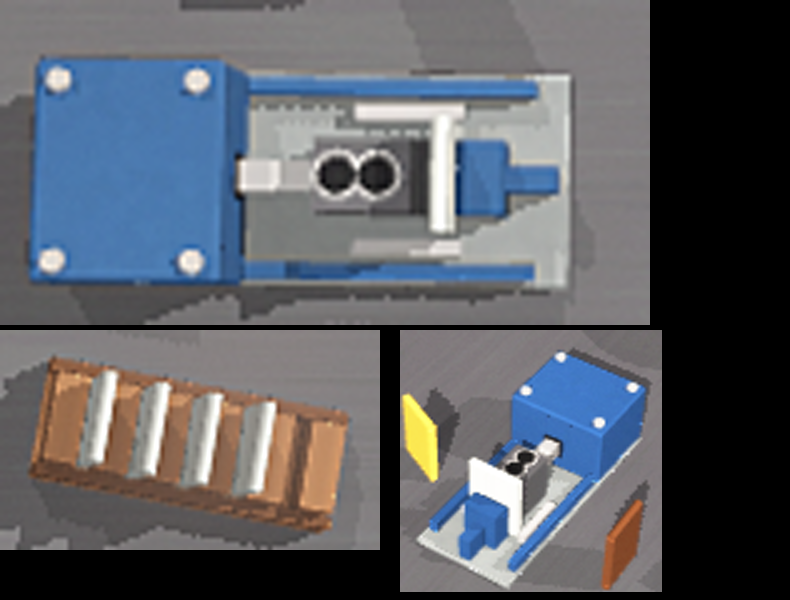

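The crop confirms four aluminium plates in the rack, with the empty slot on the right. Plate0 stands against the blue jaw at about (273,229), and the hood shows four screws. Next I'll measure these.

```bash
cat > geo.py <<'E'
import cv2,numpy as np
def onplane(c,uv,z):
    uv=np.atleast_2d(uv).astype(float);K=c["K"];T=np.array(c["cam_to_world"])
    d=np.c_[(uv[:,0]-K[0][2])/K[0][0],(uv[:,1]-K[1][2])/K[1][1],np.ones(len(uv))]@T[:3,:3].T
    return (T[:3,3]+d*((z-T[2,3])/d[:,2])[:,None])[:,:2]
def proj(c,p):
    T=np.array(c["cam_to_world"]);q=(np.array(p)-T[:3,3])@T[:3,:3];q=np.array(c["K"])@q;return q[:2]/q[2]
def blobs(img,box,thr,sat=40,up=4,amin=15):
    u0,u1,v0,v1=box
    g=cv2.resize(img[v0:v1,u0:u1],None,fx=up,fy=up,interpolation=cv2.INTER_CUBIC).astype(int)
    m=((g.min(2)>thr)&(g.max(2)-g.min(2)<sat)).astype(np.uint8)
    n,l,s,ce=cv2.connectedComponentsWithStats(m)
    r=[]
    for i in range(1,n):
        if s[i][4]>amin*up*up:
            y,x=np.nonzero(l==i);r.append(np.c_[u0+(x+.5)/up-.5,v0+(y+.5)/up-.5])
    return r
E
python3 - <<'E'
from geo import *; from bench import camera
c=camera("top");I=c["frame"]
sc=[b.mean(0) for b in blobs(I,(188,236,203,255),190,60,amin=4)]
print("screws",np.round(sc,1).tolist()); 
P=np.vstack([onplane(c,s,71) for s in sc]);print(np.round(P,1).tolist(),P.mean(0))
for thr in (130,150,170):
    R=blobs(I,(375,462,200,248),thr,45)
    print(thr,[(len(b)//16,np.round(b.mean(0),1).tolist(),np.round(b.min(0),1).tolist(),np.round(b.max(0),1).tolist()) for b in R])
for v in (216,218,222,226,230,236,240,242): print(v,I[v,264:282].min(1))
E
```

```text
screws [[196.2, 210.2], [223.9, 210.6], [234.1, 229.6], [194.8, 246.6], [222.7, 246.8]]
[[556.0, 342.7], [555.8, 281.4], [513.9, 257.5], [475.7, 342.8], [475.7, 281.6]] [515.40489581 301.19898464]
130 [(45, [382.7, 201.3], [374.6, 199.6], [399.9, 204.1]), (126, [394.4, 216.6], [389.6, 204.6], [398.9, 228.1]), (69, [434.3, 208.6], [417.1, 205.4], [452.6, 212.9]), (130, [407.5, 219.1], [401.9, 207.6], [412.4, 231.1]), (135, [420.4, 221.6], [415.6, 210.4], [425.4, 233.1]), (146, [433.5, 223.9], [428.4, 212.6], [438.6, 235.4])]
150 [(79, [395.4, 216.2], [391.9, 204.9], [398.9, 227.6]), (79, [408.6, 219.0], [405.1, 207.6], [412.1, 230.9]), (77, [421.7, 221.6], [418.4, 210.4], [425.1, 233.1]), (77, [435.2, 223.8], [431.6, 212.6], [438.4, 235.4])]
170 [(68, [395.6, 216.2], [392.4, 204.9], [398.6, 227.4]), (68, [408.7, 219.0], [405.6, 207.9], [412.1, 230.6]), (65, [421.8, 221.6], [418.9, 210.6], [425.1, 232.9]), (65, [435.3, 223.8], [432.1, 212.6], [438.4, 235.1])]
216 [222 222 222 223 221 221 221 219 219 219 219 220 222 210 100 115 118 117]
218 [208 208 208 208 208 207 205 205 223 248 239 212 200 186 146 170 171 169]
222 [129 117 130 119 138 108 124 176 238 255 219 198 186 170 157 160 160 174]
226 [ 88  95  96  64  59  53  65 170 243 255 221 202  33  46  68  68  74  75]
230 [160 118  90  54  61  51  80 201 245 255 221 202   7  48  69  67  66  75]
236 [ 93  96  90  57  58  49  79 205 252 255 205 201  13  50  66  67  67  64]
240 [123 123 124 125 123 119 118 211 255 255 210 208 104 123 124 123 125 172]
242 [131 129 129 129 128 129 127 118 114 111 102 113 117 169 171 169 175 172]
```

Two of these readings matter for the frame. The four hood screws put its centre at about (515.8, 312) with yaw near 0. The fifth blob is the mould's rod, so I'm leaving it out.

```bash
python3 - <<'E'
from geo import *; from bench import camera,sensors,solver
from scipy.spatial.transform import Rotation as Ro
c=camera("top");I=c["frame"]
e=onplane(c,[[270.6,226],[270.55,230],[270.5,236]],72.5);print("plate0 +y edge",e.round(1).tolist())
R=sorted(blobs(I,(375,462,200,248),150,45),key=lambda b:b[:,0].mean())
Q=[onplane(c,b,72.5) for b in R];C=np.array([q.mean(0) for q in Q])
d=C[0]-C[-1];print("pitch",np.linalg.norm(d)/3);d/=np.linalg.norm(d);ax=np.array([d[1],-d[0]])
print("yaw rack",np.arctan2(-d[0],d[1]))
for q in Q:
    w=np.cov(q.T);v=np.linalg.eigh(w)[1][:,1];v*=np.sign(v[0])
    yy=q@d;xx=q@ax;ye=np.percentile(yy,2);xe=np.percentile(xx,99)
    print("plate yaw",np.arctan2(v[1],v[0]).round(3),"ext",np.ptp(xx).round(1),np.ptp(yy).round(1),"c",((xe-25)*ax+(ye+4)*d).round(1),"mean",q.mean(0).round(1))
# orientation candidates: tool y along +-x
for s in(1,-1):
    o=Ro.from_matrix(np.array([[0,s,0],[s,0,0],[0,0,-1.]])).as_quat();print(s,solver.ik([515,195,200],o))
E
```

```text
plate0 +y edge [[522.3, 177.0], [513.5, 176.9], [500.2, 176.7]]
pitch 30.004721811244867
yaw rack -0.18176527007341362
plate yaw -0.178 ext 52.0 8.7 c [ 546.9 -100. ] mean [ 546.7 -100.2]
plate yaw -0.175 ext 52.6 8.7 c [ 540.7 -129.3] mean [ 540.6 -129.6]
plate yaw -0.178 ext 51.6 8.7 c [ 535.1 -158.4] mean [ 535.1 -158.7]
plate yaw -0.181 ext 51.3 8.3 c [ 530.4 -188.4] mean [ 530.4 -188.8]
1 [-0.99315237  0.31758829  0.62741717  1.9636731  -0.23060445  0.93073642
 -0.25060074]
-1 [-0.56359862  0.27551479  0.10060699  1.94006506 -0.03415242  0.92761699
  2.69531856]
```

Frame origin is at about (515.8, 168.9) with yaw 0, and the rack plates are located, so I'm picking the first one and carrying it over the gap.

```bash
cat > rob.py <<'E'
import numpy as np,cv2
from bench import arm,effector,solver,camera,sensors
from scipy.spatial.transform import Rotation as Ro
F=np.array([515.8,168.9])
RK=[(546.9,-100.0),(540.8,-129.4),(535.2,-158.5),(530.4,-188.5)]
def ori(yaw): return (Ro.from_euler('z',yaw)*Ro.from_matrix([[0,1,0],[1,0,0],[0,0,-1.]])).as_quat()
def f(): return np.round(sensors.read_contact_force(),1).tolist()
def pos(): return np.round(sensors.read_tool_pos(),1).tolist()
def snap(n,name="scene",box=None,fx=1):
    c=camera(name);I=c["frame"][:,:,::-1]
    if box: I=I[box[2]:box[3],box[0]:box[1]]
    cv2.imwrite(f"pics/{n}.png",cv2.resize(I,None,fx=fx,fy=fx,interpolation=cv2.INTER_CUBIC))
def pick(i,yaw=-0.178):
    x,y=RK[i];o=ori(yaw)
    arm.move_to([x,y,130],o);effector.set_gripper(1.0)
    hit=arm.movel([x,y,71],max_speed=120,contact_N=8)
    effector.set_gripper(0.3)
    print("pick hit",hit,pos(),"gap",sensors.read_finger_gap(),"grip",sensors.read_grip_force(),"t",sensors.read_t())
    arm.movel([x,y,175],max_speed=150);print("gap",sensors.read_finger_gap(),f())
def over(k,dy=2.0,z=175):
    arm.move_to([F[0],F[1]+8*k-4+dy,z],ori(0.0));print("over",pos(),f(),"t",sensors.read_t())
E
python3 - <<'E'
from rob import *
pick(0);over(2)
arm.movel([F[0],F[1]+14,150],max_speed=120);print(pos(),f())
snap("hover1","scene",(260,400,60,210),4)
E
```

```text
pick hit False [547.4, -100.1, 71.7] gap 0.5642247800430217 grip 59.99996253736754 t 4.5167
gap 0.5606668645201077 [0.4, 0.5, -1.2]
over [516.1, 181.4, 175.0] [0.2, -0.8, -0.9] t 6.4583
[515.9, 181.6, 149.9] [-0.7, -0.1, -0.3]
```

View pics/hover1.png

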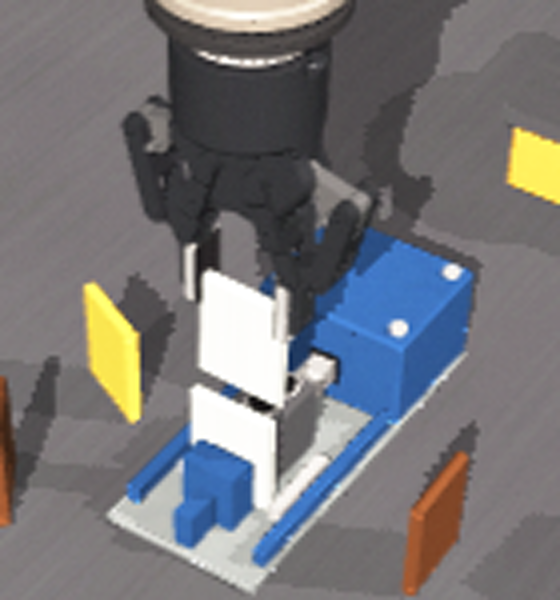

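The plate is held upright over the gap, just past plate0 towards the mould, with fingertips about 20 mm below its top. Lowering with the force watched.

```bash
cat >> rob.py <<'E'
def lower(k,dy=2.0,zend=95,lim=12):
    x,y=F[0],F[1]+8*k-4+dy
    for z in (138,125,115,105,zend):
        h=arm.movel([x,y,z],max_speed=50,contact_N=lim);print(z,h,pos(),f(),"gap",round(sensors.read_finger_gap(),3))
        if h: return False
    return True
E
python3 - <<'E'
from rob import *
print(lower(2),sensors.read_t())
snap("ins1","scene",(260,400,60,210),4)
E
```

```text
138 False [515.7, 182.8, 137.8] [0.8, 0.5, -0.7] gap 0.563
125 False [515.7, 182.7, 124.7] [0.1, -0.9, -0.5] gap 0.562
115 False [515.6, 182.8, 114.7] [-0.6, -0.2, -1.2] gap 0.561
105 False [515.6, 182.6, 104.7] [-1.4, -1.5, -0.9] gap 0.563
95 True [516.2, 182.5, 98.6] [2.2, -1.0, -6.0] gap 0.566
False 8.5833
```

View pics/ins1.png

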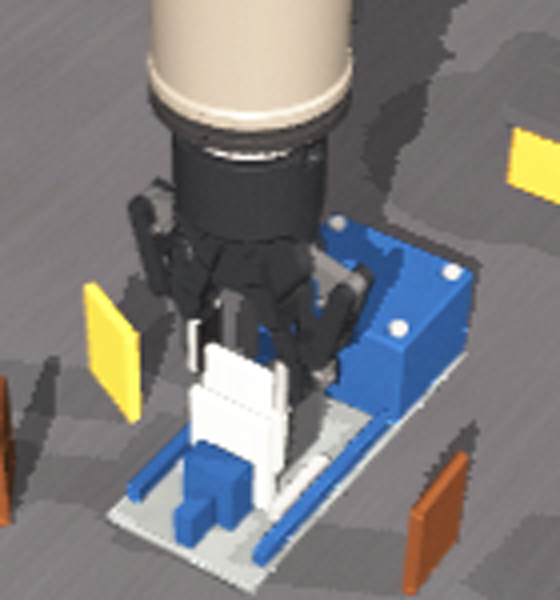

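The plate is about 40 mm in, and the right fingertip is close to the top of plate0, so the contact may be the fingertip. I'll read the settled force, then release and push on the top with closed fingers.

```bash
cat >> rob.py <<'E'
def push(k,dy=2.0,z0=130,zend=92.0,lim=28):
    x,y=F[0],F[1]+8*k-4+dy
    effector.set_gripper(0.0);arm.movel([x,y,z0],ori(0.0));b=np.array(sensors.read_contact_force());print("base",b.round(1))
    z=z0-3
    while z>=zend:
        h=arm.movel([x,y,z],max_speed=40,contact_N=lim)
        d=np.array(sensors.read_contact_force())-b;print(z,h,pos(),d.round(1).tolist(),round(sensors.read_t(),1))
        if h: break
        z-=3
E
python3 - <<'E'
from rob import *
arm.wait(0.2);print(pos(),f());arm.wait(0.1);print(f())
effector.set_gripper(0.75);p=sensors.read_tool_pos();arm.wait(.1);print(f(),sensors.read_finger_gap())
arm.movel([p[0],p[1],135]);print(f())
snap("rel1","scene",(260,400,60,210),4)
E
```

```text
[516.1, 182.5, 99.3] [1.9, -1.8, -5.2]
[2.3, -1.5, -5.5]
[0.1, 0.1, -0.2] 0.7494332457433657
[0.1, -0.1, -0.2]
```

View pics/rel1.png

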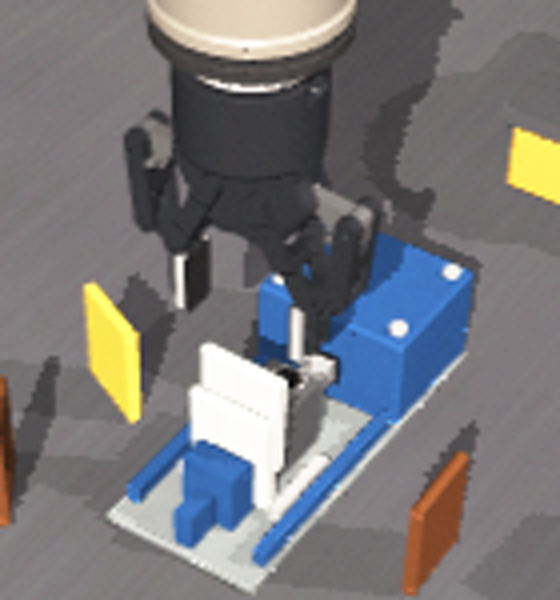

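The plate stands upright beside plate0, about 20 mm proud. Pushing it down now.

```bash
python3 - <<'E'
from rob import *
push(2,z0=124,zend=89)
E
```

```text
base [-0.4 -0.6 -0.7]
121 False [515.8, 182.9, 121.0] [0.6, 0.2, 1.3] 10.9
118 False [516.1, 183.0, 118.2] [0.0, 1.6, 4.6] 11.2
115 False [516.5, 183.0, 115.5] [0.5, 1.0, 8.4] 11.4
112 False [516.6, 183.1, 112.5] [1.4, 2.0, 7.3] 11.7
109 False [516.7, 183.1, 109.5] [1.9, 1.4, 8.1] 11.9
106 False [516.7, 183.2, 106.5] [2.3, 2.2, 6.7] 12.2
103 False [516.7, 183.2, 103.5] [2.0, 1.4, 6.6] 12.4
100 False [516.7, 183.3, 100.5] [2.4, 2.0, 6.6] 12.7
97 False [516.8, 183.3, 97.5] [3.2, 2.4, 7.2] 12.9
94 False [516.8, 183.4, 94.5] [3.0, 2.8, 7.1] 13.2
91 False [517.0, 183.4, 92.4] [-5.5, 3.3, 32.0] 13.4
```

The push took a steady 6.6–8 N over the straight part, foot 20 mm below the jaw's top down to home. A loose plate, held only by the 1–1.6 N spring, can't drag that much, so this plate is the snug one. At TCP z 92.4 the force jumped as the plate hit the floor. I'll back off and check in both views.

```bash
python3 - <<'E'
from rob import *
p=sensors.read_tool_pos();arm.movel([p[0],p[1],170]);arm.move_to([515,20,230],ori(0.0))
print(f(),sensors.read_t())
a=camera("scene")["frame"][105:210,280:385,::-1];b=camera("top")["frame"][195:260,185:315,::-1]
a=cv2.resize(a,(395,395),interpolation=3);b=cv2.resize(b,(395,198),interpolation=3)
o=np.zeros((395,790,3),np.uint8);o[:,:395]=a;o[:198,395:]=b;cv2.imwrite("pics/end.png",o)
E
```

```text
[-0.2, 1.0, 0.8] 14.8083
```

View pics/end.png

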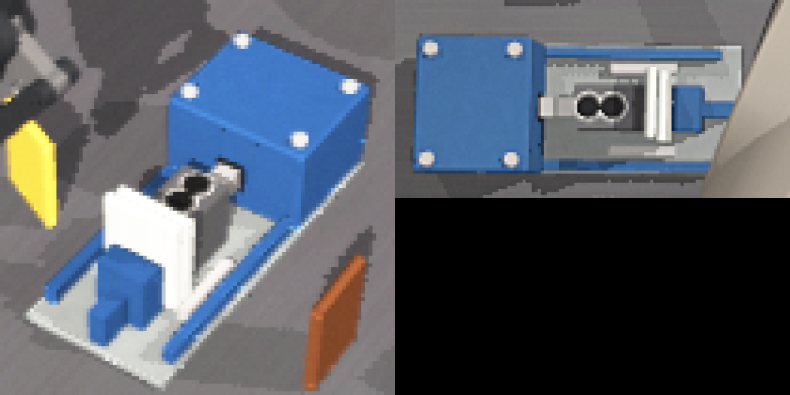

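The scene view shows both plates flush and upright against the jaw. In the top view they lie parallel between the jaw and the mould at about (657,105), and the lip strips and mould are undisturbed. Handing in.

```bash
python3 -c "
from bench import arm;print(arm.hand_in())"
```

```text
the job is handed in; nothing more can be done
None
```

I added one plate beside plate0 and handed the job in; it dragged at about 7 N and seated fully, so I took the packing as snug, the other three plates stay in the rack, and no verdict came back.

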